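# Show which objective goes in the empty port

### The job

Show a colleague which objective to fit and where: bring your fingertips just above the top of the red-banded objective in the rack, about 2 cm clear of it, and point there for at least two seconds, then rise and point down in the same way at the open brass-ringed port of the nosepiece for at least two seconds, and finish there, still pointing at it. Touch nothing: lift or move no objective, do not turn the nosepiece, and do not come down low over any other objective or over a white-capped port.

Things in the scene. Friction and masses are not known exactly. Their poses are not given: they have to be found in the camera images.
- red_tip (a point): Centre of the top face of the red-banded microscope objective: a loose, upright aluminium barrel 27 mm in diameter and 46 mm tall with a tapered nose and red bands. It stands in a hole of the rack, with its top 62 mm above the work surface. z up. This is the one to point at first.
- yellow_tip (a point): The same point of the yellow-banded objective, same size, in another hole of the rack (leave alone). z up.
- blue_tip (a point): The same point of the blue-banded objective, same size, in another hole of the rack (leave alone). z up.
- green_tip (a point): The same point of the green-banded objective, same size, in another hole of the rack (leave alone). z up.
- rack: Fixed wooden rack block, 62 mm (x) by 250 mm (y) by 30 mm high, with four holes in a row along its y axis, 62 mm apart, one objective in each, in any order. Origin at the centre of its underside, on the work surface.
- open_port (a point): Centre of the mouth of the open port of the nosepiece: a raised brass ring, 30 mm outside diameter, round a dark hole, its rim 53 mm above the work surface. z up. This is where to point second.
- cap1 (a point): Centre of the top of one white dust cap, 31 mm in diameter, on the nosepiece, 58 mm above the work surface (leave alone). z up.
- cap2 (a point): The same for the second white dust cap, opposite the open port.
- cap3 (a point): The same for the third white dust cap.
- stand: Round grey stand, 144 mm in diameter at the foot, fixed on the work surface, 30 mm high; origin at the centre of its underside. On it lies the nosepiece: a dark disc with an aluminium rim, 122 mm in diameter, top face 48 mm above the work surface, ports up, free to turn about the upright axis through this origin if pushed. It has four ports, 39 mm from that axis and 90 degrees apart: one open with a brass ring, three closed with white caps.
- eyepiece_mid (a point): Centre of a loose black eyepiece, 35 mm in diameter and 46 mm tall, that stands upright on the work surface beyond the work, 23 mm below this point (leave alone).

How it is judged:
By the outcome, as a careful person would: the job done as asked, in the order asked, and still so for the second after the job is handed in, with the robot touching nothing.
It also fails if it takes over 46 s, if anything falls off the work surface, if the arm or the gripper's body presses on something with over 40 N, if the wrist force passes 120 N, or if a joint passes its speed limit or range.

### The arm

A 6-joint arm with a two-finger parallel gripper is mounted at the origin on the work surface. World frame = base frame: x ahead of the robot, y to its left, z up, the work surface at z = 0. Lengths are in m, angles in rad, forces in N, time in s.
With the tool pointing down it reaches from about 0.325 to 0.9 m from the base axis. Payload 6.1 kg.
Tool frame: the origin (TCP) lies midway between the tips of the shut fingers; the grasp point (between the pads) lies 19 mm behind it; x points along the fingers, y is the direction in which the jaws open and shut, and the axes are right-handed (so a half turn about x gives the same grasp; the last joint's range is limited). The gripper opens to 85 mm and grips with 20 to 120 N. Pads are 22 mm wide; open, the fingers measure 114 mm over their backs; the gripper's body (76 mm by 85 mm) begins 54 mm behind the grasp point. The pads swing forward as they close: fully open they stand 13 mm farther back than shut.
Start: joints at [1.154, 0.22, 1.526, -0, 1.395, -0.126], TCP at [0.179, 0.599, 0.231] pointing down, gripper open.
Joint ranges: [-2.98, 2.98], [-0.91, 2.08], [0.09, 2.57], [-1.24, 4.39], [0.2, 2.65], [-2.68, 2.68]. Speed limits (rad/s): [2.57, 2.57, 3.01, 3.14, 3.14, 3.14].

### API

Orientations are given as [roll, pitch, yaw] about the fixed x, y, z axes, in that order (R = Rz(yaw) Ry(pitch) Rx(roll)).
In Python, from plant import movep, move_l, set_joints, gripper_to, hold, inverse_kinematics, observe, get_image, get_calibration, Unreachable, job_done gives the robot as it stands. Calls block until the motion is done:
- movep(position, orientation): joint-space move of the TCP to a pose.
- move_l(position, feed=0.15, rotation=None, max_force=None): straight line of the TCP; rotation=None keeps the orientation; feed is the mean speed in m/s. With max_force (N) it stops when the force on the tool has changed by that much, and returns True; else False.
- set_joints(angles): joint-space move.
- gripper_to(opening, f_grip=None): finger opening in m; f_grip is the grip in N (None keeps the last); returns when the fingers have stopped.
- hold(seconds).
- inverse_kinematics(position, orientation): joint angles nearest the present ones, or None.
- observe(): the state.
- get_image(name): name is "scene" or "side" or "wrist"; returns (picture, depth): 480x640x3 uint8, red, green, blue; 480x640 float32, m along the optical axis (not along the pixel's ray), 0 where there is no reading.
- get_calibration(name): a dict with "intrinsics" (3x3 intrinsics, pixels), "world_from_camera" (4x4, takes a point from camera to world coordinates). Camera axes: x right, y down, z forward; pixel columns grow to the right and rows downward; lengths in m; the calibration is good to about 2 mm. A picture is of the moment at which its call begins: read the wrist's pose just before it. get_calibration takes no time and is no camera call; for the wrist camera it gives the pose at the moment of the call.
A pose or a line that the arm cannot do raises Unreachable and nothing moves.
- job_done(): hands the job in, once; it reports no verdict.
The state is a dict: "time_s": time; "q": joint angles; "joint_velocities": joint speeds; "joint_torque": joint torques, N m; "eef_pos": TCP position; "tcp_rot": TCP orientation; "ft_force": force on the tool from outside, world axes, zero at the start; "torque": the same for the moment, N m; "opening": finger opening in m.
Only numpy, scipy, OpenCV 4.12 (cv2) and the standard library are available. Lean on these libraries where they do the work, as an engineer would, in place of code of your own. Each camera call takes 0.05 s, during which the arm holds its last target.

## Working session

There is one attempt and no reset: what is moved stays moved. The work goes in short steps, each a Python script; the robot and the scene stay as the last script left them, time stands still between calls to the robot, and variables do not carry over. Pictures are saved under pics/ and viewed, and the job is handed in when it is done.

```bash
mkdir -p pics
python3 - <<'E'
from plant import *
import cv2,numpy as np
for n in("scene","side","wrist"):
    c=get_calibration(n);im,d=get_image(n)
    cv2.imwrite(f"pics/{n}0.png",im[:,:,::-1]);np.savez(f"{n}0.npz",im=im,d=d,K=c["intrinsics"],T=c["world_from_camera"])
    print(n,np.round(c["world_from_camera"],3).tolist())
print(observe())
E
```

```text
scene [[0.154, 0.694, -0.703, 1.237], [0.988, -0.104, 0.114, -0.105], [0.006, -0.712, -0.702, 0.706], [0.0, 0.0, 0.0, 1.0]]
side [[-0.955, -0.176, 0.237, 0.425], [-0.295, 0.556, -0.777, 0.638], [0.004, -0.812, -0.583, 0.542], [0.0, 0.0, 0.0, 1.0]]
wrist [[0.288, 0.918, 0.271, 0.109], [0.958, -0.276, -0.084, 0.62], [-0.002, 0.284, -0.959, 0.372], [0.0, 0.0, 0.0, 1.0]]
{'time_s': 0.15, 'q': array([ 1.15392593e+00,  2.21079070e-01,  1.52734943e+00, -4.42727445e-05,
        1.39475110e+00, -1.26084367e-01]), 'joint_velocities': array([ 2.03467853e-05, -2.04773223e-03, -1.60944334e-03, -1.61254380e-04,
        8.75101192e-04,  6.08279400e-04]), 'joint_torque': array([ 9.79250217e-04, -4.97483969e+01, -3.89905286e+01, -3.41351069e-04,
        7.13515401e-03,  1.19641278e-06]), 'eef_pos': array([0.17900074, 0.59831107, 0.23042885]), 'tcp_rot': array([-1.66942864,  1.56920877, -1.96020688]), 'ft_force': array([ 0.37046273, -0.67090068,  0.0469758 ]), 'torque': array([ 0.02744324, -0.05955507,  0.02605655]), 'opening': 0.08515833711288436}
```

View pics/scene0.png

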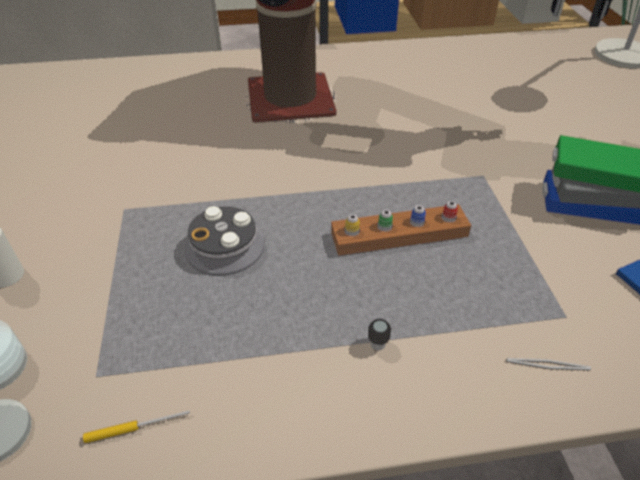

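View pics/side0.png

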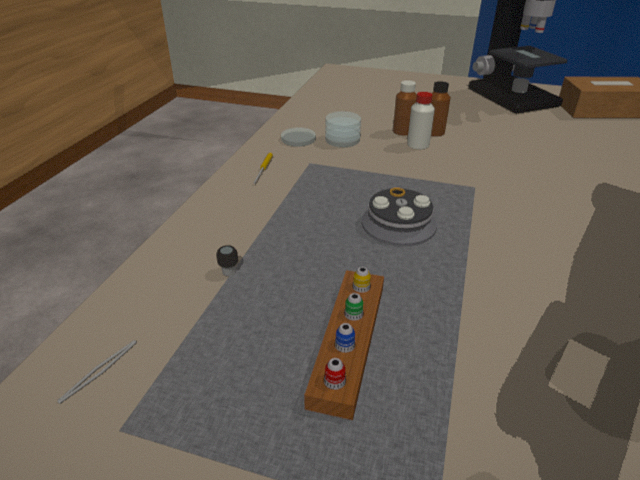

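View pics/wrist0.png

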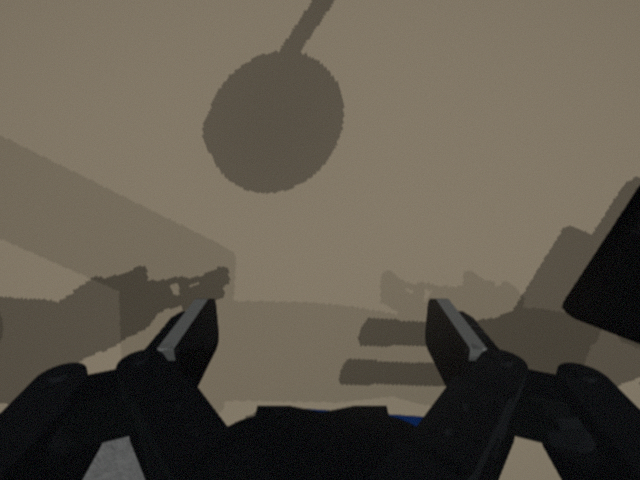

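The scene view has the red-banded objective at about (451,205), at the right end of the rack. The open brass port is at about (201,234), and the eyepiece at (379,332). Next I'll enlarge these areas.

Run:
```python
import cv2,numpy as np
a=cv2.imread("pics/scene0.png");b=cv2.imread("pics/side0.png")
def c(im,x,y,w=60,s=6.5):return cv2.resize(im[y:y+w-14,x:x+w],(390,299),interpolation=cv2.INTER_CUBIC)
o=np.vstack([np.hstack([c(a,420,185),c(a,175,205)]),np.hstack([c(b,305,345),c(b,370,170)])])
cv2.imwrite("pics/crop0.png",o)
```

```text
(no output)
```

View pics/crop0.png

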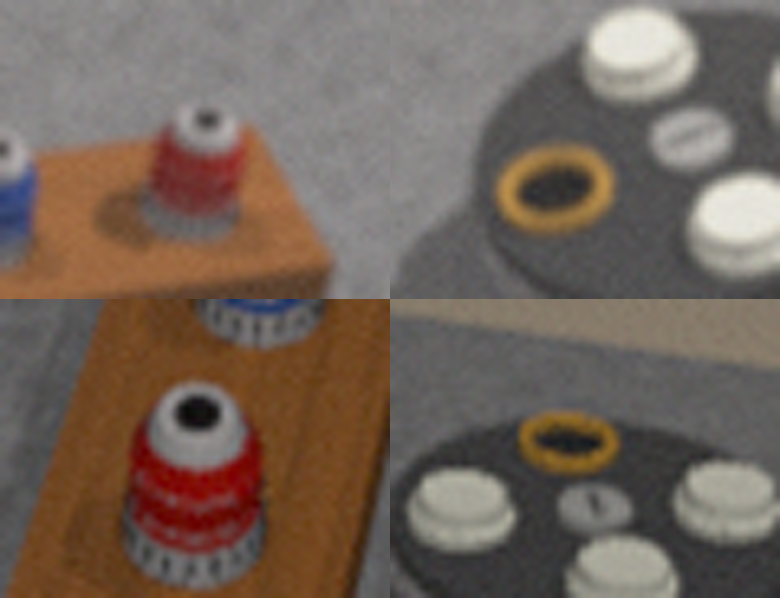

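```bash
cat > h.py <<'E'
import numpy as np
def ray(K,T,u,v,z):
    r=T[:3,:3]@np.linalg.inv(K)@[u,v,1]; o=T[:3,3]; return o+r*(z-o[2])/r[2]
E
python3 - <<'E'
from h import *
P={"scene":dict(red=(451.8,203.5),port=(200.4,233.8),yel=(352.5,217),eye=(379,326),hub=(221.5,227)),"side":dict(red=(335.5,362.4),port=(397.4,191.8),yel=(363,271),eye=(227,250),hub=(401.5,202))}
Z=dict(red=.062,port=.053,yel=.062,eye=.046,hub=.048)
for n in P:
    f=np.load(n+"0.npz")
    for k,(u,v) in P[n].items(): print(n,k,ray(f["K"],f["T"],u,v,Z[k]).round(4))
E
```

```text
scene red [0.5269 0.2426 0.062 ]
scene port [ 0.5307 -0.2101  0.053 ]
scene yel [0.5364 0.0567 0.062 ]
scene eye [0.7643 0.054  0.046 ]
scene hub [ 0.5131 -0.1741  0.048 ]
side red [0.5252 0.2413 0.062 ]
side port [ 0.5267 -0.208   0.053 ]
side yel [0.5333 0.0589 0.062 ]
side eye [0.7636 0.0537 0.046 ]
side hub [ 0.5137 -0.181   0.048 ]
```

```bash
cat >> h.py <<'E'
from scipy.spatial.transform import Rotation
def down(a):  # jaw axis at angle a about z
    y=np.array([np.cos(a),np.sin(a),0]);x=np.array([0,0,-1.])
    return Rotation.from_matrix(np.c_[x,y,np.cross(x,y)]).as_euler('xyz')
E
python3 -W ignore - <<'E'
from h import *; from plant import *; import cv2
for a in (0,np.pi):
    for p in ([.526,.242,.2],[.526,.242,.082],[.5287,-.209,.2],[.5287,-.209,.073]):
        q=inverse_kinematics(p,down(a)); print(a,p,None if q is None else np.round(q,2))
gripper_to(0.0)
q0=[np.abs(inverse_kinematics([.526,.242,.2],down(a))-observe()["q"]).max() if inverse_kinematics([.526,.242,.2],down(a)) is not None else 99 for a in(0,np.pi)]
a=(0,np.pi)[int(np.argmin(q0))];print(q0,a)
movep([.526,.242,.2],down(a))
hold(.3)
c=get_calibration("wrist");im,d=get_image("wrist")
np.savez("wrist1.npz",im=im,d=d,K=c["intrinsics"],T=c["world_from_camera"]);cv2.imwrite("pics/wrist1.png",im[:,:,::-1])
s=observe();print(s["time_s"],s["eef_pos"],s["opening"],s["q"])
E
```

```text
0 [0.526, 0.242, 0.2] [ 0.3   0.14  1.68 -0.    1.32  0.3 ]
0 [0.526, 0.242, 0.082] [ 0.3   0.26  1.77 -0.    1.11  0.3 ]
0 [0.5287, -0.209, 0.2] [-0.52  0.11  1.71  0.    1.32 -0.52]
0 [0.5287, -0.209, 0.073] [-0.52  0.25  1.8   0.    1.08 -0.52]
3.141592653589793 [0.526, 0.242, 0.2] None
3.141592653589793 [0.526, 0.242, 0.082] None
3.141592653589793 [0.5287, -0.209, 0.2] [-0.52  0.11  1.71  0.    1.32  2.63]
3.141592653589793 [0.5287, -0.209, 0.073] [-0.52  0.25  1.8   0.    1.08  2.63]
[np.float64(0.8588807133553522), 99] 0
3.075 [0.52582557 0.24243222 0.20001562] -0.000401642365718275 [2.95814967e-01 1.35252514e-01 1.68313271e+00 4.24093114e-05
 1.32319950e+00 2.94976820e-01]
```

View pics/wrist1.png

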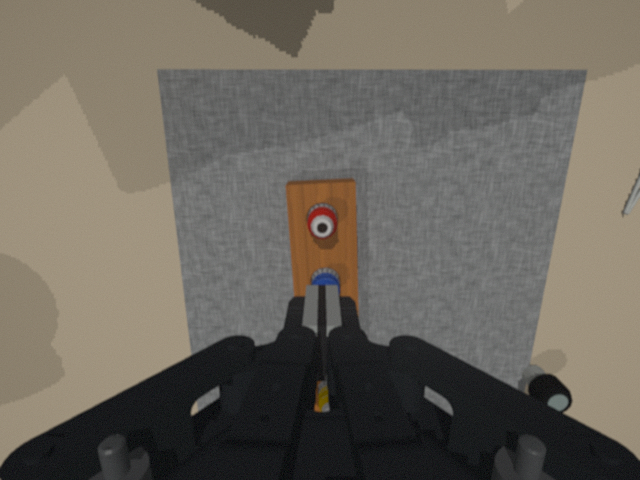

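The wrist view has the red tip at (322,228), with blue half hidden behind the fingertips at (325,278). I'll check this third estimate against the other two.

```bash
python3 -W ignore - <<'E'
from h import *
f=np.load("wrist1.npz");print(ray(f["K"],f["T"],322,227.5,.062))
E
```

```text
[0.52506121 0.2422253  0.062     ]
```

```bash
python3 -W ignore - <<'E'
from h import *; from plant import *; import cv2
def snap(n,t):
    c=get_calibration(n);im,d=get_image(n)
    np.savez(f"{n}{t}.npz",im=im,d=d,K=c["intrinsics"],T=c["world_from_camera"]);cv2.imwrite(f"pics/{n}{t}.png",im[:,:,::-1]);return im
move_l([.5257,.242,.2],feed=.05)
move_l([.5257,.242,.0825],feed=.06)
hold(1.5);print(observe()["eef_pos"],observe()["ft_force"])
a=snap("scene",2);b=snap("side",2)
hold(1.6);print(observe()["eef_pos"])
cv2.imwrite("pics/c2.png",np.hstack([cv2.resize(a[130:230,400:500],(400,400)),cv2.resize(b[290:390,285:385],(400,400))])[:,:,::-1])
move_l([.5257,.242,.2],feed=.1)
movep([.5287,-.209,.2],down(0)); hold(.3)
snap("wrist",3)
s=observe();print(s["time_s"],s["eef_pos"])
E
```

```text
[0.52569828 0.24200936 0.0824979 ] [0.19095416 0.7434966  0.27632811]
[0.5257059  0.24201644 0.08250582]
11.9583 [ 0.5288847  -0.20851545  0.19998946]
```

View pics/c2.png

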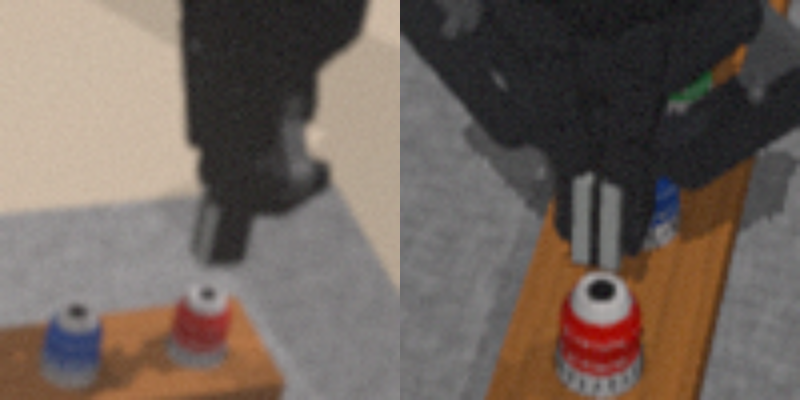

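View pics/wrist3.png

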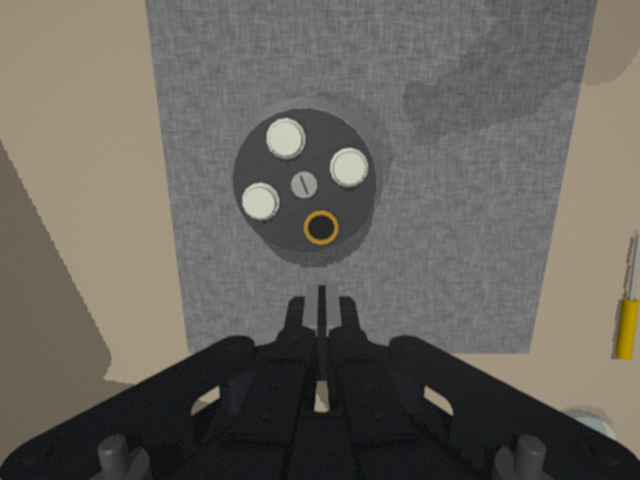

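Both crops show the fingertips just above the red tip, which hasn't moved. The wrist view now has the brass ring at (321,228), with all caps farther from the hand than the port.

```bash
python3 -W ignore - <<'E'
from h import *; from plant import *; import cv2
f=np.load("wrist3.npz");p=ray(f["K"],f["T"],321.3,228,.053);print(p)
p=(p+[.5307,-.2101,.053]+np.array([.5267,-.208,.053]))/3;print(p)
assert np.hypot(p[0]-.5287,p[1]+.209)<.004
x,y=p[:2]
move_l([x,y,.2],feed=.05); move_l([x,y,.0735],feed=.06)
hold(2.6);s=observe();print(s["time_s"],s["eef_pos"],s["ft_force"])
a,_=get_image("scene");b,_=get_image("side")
cv2.imwrite("pics/c4.png",np.hstack([cv2.resize(a[170:270,150:250],(400,400)),cv2.resize(b[130:230,350:450],(400,400))])[:,:,::-1])
cv2.imwrite("pics/scene4.png",a[:,:,::-1])
E
```

```text
[ 0.52765747 -0.21149574  0.053     ]
[ 0.52835249 -0.20986525  0.053     ]
17.0667 [ 0.52834025 -0.20986656  0.073505  ] [-0.1594178  -0.24256696  0.02372979]
```

View pics/c4.png

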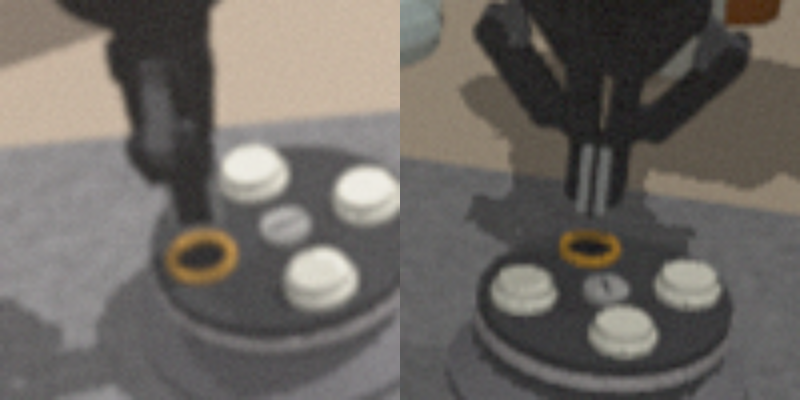

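View pics/scene4.png

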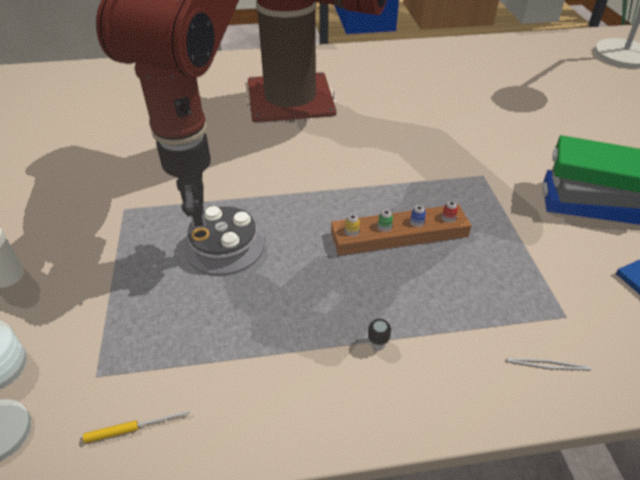

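The fingertips stand just above the brass ring at (201,234) in the scene view. The objectives, nosepiece and eyepiece are where they were at the start, so I'm handing in.

Run:
```python
from plant import *
job_done();print(observe()["time_s"],observe()["eef_pos"])
```

```text
the job is handed in; nothing more can be done
the job is handed in; nothing more can be done
```

The job is done and handed in at about 17 s of the 46 s allowed. With the fingers shut, I pointed straight down at the red-banded objective from about 20 mm above its top for about 3 s. I then rose, moved across and pointed down at the open brass port from about 20 mm above its rim. I held that for 2.6 s and was still pointing there when I handed in.

- **Position:** The three camera estimates of the red tip agreed within about 2 mm. Those of the port agreed within about 4 mm, and I aimed at their average. Each time the arm settled within 0.1 mm of where I sent it.
- **Nothing touched:** The wrist force stayed below 1 N whenever I read it. The last pictures showed the objectives, nosepiece and eyepiece where they started.
- **Not checked:** The robot took no more calls after the hand-in, so I have no reading from after it. No check failed.

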